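# Find a filter wheel's heavy side by feel and hold it at the bottom

### The job

The filter wheel on the balancing stand has one heavy side that cannot be seen: take its orange crank handle, turn the wheel at least half a turn to feel where it is heavy, then bring the heavy side straight down so that a trim weight can be screwed in at the top. Finish still gripping the crank handle, holding the wheel still with its heavy side at the bottom, and leave everything else on the bench where it is.

Things in the scene. Friction and masses are not known exactly. Their poses are not given: they have to be found in the camera images.
- axle (a point): Point on the wheel's level axis, 125 mm above the bench and 72 mm in front of the wheel's middle: the crank handle's centre circles round it. Fixed to the bolted-down black stand. Its -x axis points along the wheel's axis, from the wheel out to the crank side; y is level, in the plane of the circle; z is up. The wheel's crank-side face is 58 mm behind this point.
- wheel_mid (a point): Middle of the wheel, on its axis (fixed to the stand, does not turn): an upright white and silver disc 160 mm across, 28 mm thick, with eight identical black caps. It turns endlessly either way. The bearing is stiff, with equal dry friction both ways of about 0.23 N m (4.6 N at the crank handle), so the wheel stays where it is left.
- hub (a point): Middle of the crank-side face (fixed to the stand). Turning is harder while the hidden heavy side rises, easier while it sinks: 0.14 to 0.21 N m (3 to 4 N at the handle) more or less when it is level with the axis, nothing when it is straight up or down. Its angle from the crank differs every time and nothing shows it; all else, crank included, is balanced.
- stand_foot (a point): Bench-level point under the wheel's middle. The stand's black base plate is 18 mm thick, 160 mm wide, and reaches 40 mm out from here on the crank side; its bearing post, 163 mm tall, stands behind the wheel, away from the crank.
- crank_handle (a point): Centre of the orange crank handle: a cylinder 20 mm across, 50 mm long, parallel to the wheel's axis and 50 mm off it, on a thin steel stem (it begins 33 mm from the wheel's face, its centre is 58 mm from it). It revolves freely on its stem, so a hand gripping it can keep its orientation while cranking. It may start anywhere on its circle.
- trim_tray_mid (a point): Bystander, leave it: middle of the open blue trim-weight tray, 100 x 140 x 25 mm.
- screwdriver_mid (a point): Bystander, leave it: middle of the red-handled screwdriver lying flat, 160 mm long.
- reagent_mid (a point): Bystander, leave it: middle of the closed amber reagent bottle, 56 mm across, 110 mm tall.
- beaker_mid (a point): Bystander, leave it: middle of the clear open beaker (narrower at the foot), 68 mm across, 75 mm tall.
- dish_mid (a point): Bystander, leave it: middle of the closed glass culture dish, 92 mm across, 17 mm tall.
- objective_mid (a point): Bystander, leave it: middle of the brass microscope objective standing upright, 34 mm across, 52 mm tall.

How it is judged:
By the outcome, as a careful person would: the job done as asked, in the order asked, and still so for the second after the job is handed in, while the arm keeps its last pose, push and grip.
It also fails if it takes over 61 s, if anything falls off the work surface, if the arm or the gripper's body presses on something with over 40 N, if the wrist force passes 120 N, or if a joint passes its speed limit or range.

### The arm

A 6-joint arm with a two-finger parallel gripper is mounted at the origin on the work surface. World frame = base frame: x ahead of the robot, y to its left, z up, the work surface at z = 0. Lengths are in mm, angles in rad, forces in N, time in s.
With the tool pointing down it reaches from about 150 to 775 mm from the base axis. Payload 6.1 kg.
Tool frame: the origin (TCP) lies midway between the tips of the shut fingers; the grasp point (between the pads) lies 19 mm behind it; z points along the fingers, y is the line along which they close (so a half turn about z gives the same grasp; the last joint's range is limited). The gripper opens to 85 mm and grips with 20 to 120 N. Pads are 22 mm wide; open, the fingers measure 114 mm over their backs; the gripper's body (76 mm by 85 mm) begins 54 mm behind the grasp point. The pads swing forward as they close: fully open they stand 13 mm farther back than shut.
Start: joints at [-1.209, 0.126, -0.04, 1.405, 0, 1.571], TCP at [185.821, -490.998, 231.295] pointing down, gripper open.
Joint ranges: [-2.72, 2.72], [-0.95, 1.95], [-1.27, 1.35], [-1.78, 2.02], [-1.46, 1.47], [-3.14, 3.14]. Speed limits (rad/s): [2.39, 2.39, 3.01, 3.14, 3.14, 3.14].

### API

Orientations are given as a rotation vector (axis times angle).
In Python, from workcell import * gives the robot as it stands.
- The arm moves only by the tool drive_tool, never from a script. Its argument "steps" is a list of rows, each a list of 7 numbers: the shift along the tool's x, y, z each as a share of 0.5 m, from -1 to 1, then the turn, a rotation vector about the tool's x, y, z each as a share of 60 degrees, from -1 to 1, then the opening, from 0 (shut) to 1 (fully open). A call has 1 to 5 rows; each row shifts and turns the commanded pose from where the row before left it, along the tool's axes as they then stand; what a row does not reach is not made up. A row lasts 1/10 s, in which the tool goes at most 50 mm and 8.59 degrees, less where a joint would pass 70% of its speed; a pose out of reach is approached as far as the arm can. A call with a number of a shift or a turn outside -1 to 1 is refused whole. A call with a gripper value outside its range is refused whole. The fingers move at their own pace and stop on an object; "force" is the grip in N (left out, the last holds). Time passes only in rows, so rows that do not move let the fingers close. It gives the time, the measured TCP pose, the force, the opening and the grip force at its end, in the units of the state.
- get_state(): the state, without advancing time (a new reading comes with each control period).
- read_camera(name): name is "scene" or "top"; returns the picture (420x560x3 uint8, blue, green, red); there is no depth.
- camera_params(name): a dict with "fx", "fy", "cx", "cy" (pixels), "k1" (the pictures are not rectified: a ray, as slopes to the right and down, at radius r is drawn at 1 + k1 r^2 times it, then the intrinsics apply), "extrinsics" (4x4, takes a point from camera to world coordinates). Camera axes: x right, y down, z forward; pixel columns grow to the right and rows downward; lengths in mm; the calibration is good to about 2 mm. A picture is of the moment at which its call begins. camera_params takes no time and is no camera call.
- job_done(): hands the job in; it is judged then, once.
The state is a dict: "clock": time; "joints": joint angles; "qvel": joint speeds; "effort": joint torques, N m; "ee_pos": TCP position; "tcp_rot": TCP orientation; "force": force on the tool from outside, world axes, zero at the start; "moment": the same for the moment, N m; "finger_gap": finger opening in mm; "grasp_force": force on a finger pad.
Only numpy, scipy, OpenCV 4.12 (cv2) and the standard library are available. Lean on these libraries where they do the work, as an engineer would, in place of code of your own. Each camera call takes 0.05 s, during which the arm holds its last target. There are 200 camera calls.

## Working session

There is one attempt and no reset: what is moved stays moved. The work goes in short steps, Python scripts to look and compute and a tool call to move; the robot and the scene stay as the last step left them, time stands still between calls to the robot, and variables do not carry over. Pictures are saved under pics/ and viewed, at most 10 in all, crops included, and the job is handed in when it is done.

Besides the shell and the picture viewer there is one more tool, called after "Call:" by a JSON object that holds its "api" and its "payload". drive_tool: Moves the arm, as the interface text tells. Its arguments: {"type":"object","properties":{"steps":{"type":"array"},"force":{"type":"number"}},"required":["steps"]}

```bash
mkdir -p pics
python3 - <<'E'
from workcell import *
import cv2
for n in("scene","top"):
    cv2.imwrite(f"pics/{n}0.png",read_camera(n)); p=camera_params(n); print(n,p)
print(get_state())
E
```

```text
scene {'fx': 485.0597369423374, 'fy': 485.0597369423374, 'cx': 274.5827969168077, 'cy': 209.8654416153657, 'k1': -0.16841831787208725, 'extrinsics': array([[-6.23714829e-01,  4.74482889e-01, -6.21164874e-01,
         1.38295461e+03],
       [ 7.81529972e-01,  3.92592044e-01, -4.84852957e-01,
         6.95671454e+02],
       [ 1.38099557e-02, -7.87868946e-01, -6.15688078e-01,
         1.00905615e+03],
       [ 0.00000000e+00,  0.00000000e+00,  0.00000000e+00,
         1.00000000e+00]])}
top {'fx': 530.1314488207162, 'fy': 530.1314488207162, 'cx': 276.59030803610165, 'cy': 208.15798395409, 'k1': -0.07269102199845555, 'extrinsics': array([[-2.59156880e-02, -9.87103766e-01,  1.57970035e-01,
         3.01359081e+02],
       [-9.99660998e-01,  2.51943056e-02, -6.56775538e-03,
         1.31874917e+00],
       [ 2.50311075e-03, -1.58086690e-01, -9.87422064e-01,
         1.43894370e+03],
       [ 0.00000000e+00,  0.00000000e+00,  0.00000000e+00,
         1.00000000e+00]])}
{'clock': 0.1, 'joints': array([-1.20898171e+00,  1.26351387e-01, -4.04928104e-02,  1.40541314e+00,
       -1.31702835e-05,  1.57080008e+00]), 'qvel': array([ 0.00181216, -0.00194286,  0.00094873, -0.00079616, -0.00032394,
       -0.00073269]), 'effort': array([ 1.16457148e-03, -4.36905384e+01,  3.53604949e+01,  1.37159185e-02,
        8.38711662e-05, -1.77470395e-05]), 'ee_pos': array([ 185.7021385 , -490.6686551 ,  230.59621546]), 'tcp_rot': array([-3.08891418e+00, -5.64978166e-01,  4.33070040e-04]), 'force': array([0.10978954, 0.29985031, 0.08701224]), 'moment': array([0.01607745, 0.0027753 , 0.0474505 ]), 'grasp_force': 0.0, 'finger_gap': 85.06546510233905}
```

View pics/scene0.png

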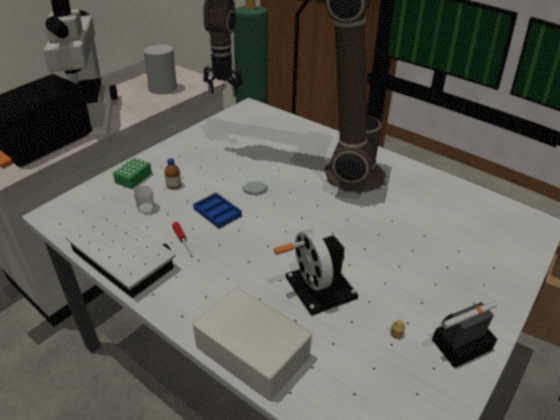

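View pics/top0.png

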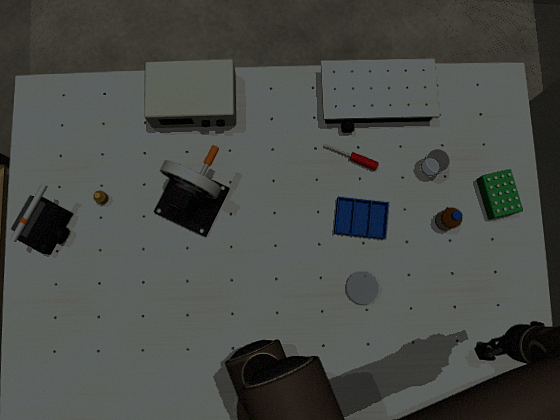

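The wheel stand is at left, with the crank facing away from the robot. Orange handle at about (211,156) in top and (284,249) in scene. I'll zoom in and triangulate the handle.

```bash
cat > h.py <<'E'
import numpy as np, cv2
from workcell import *
def ray(n,uv):
    p=camera_params(n); K=np.array([[p["fx"],0,p["cx"]],[0,p["fy"],p["cy"]],[0,0,1]])
    q=cv2.undistortPoints(np.array([[uv]],float),K,np.array([p["k1"],0,0,0,0]))[0,0]
    # pinhole model: r_d = r(1+k1 r^2), the same as OpenCV
    E=np.array(p["extrinsics"]); d=E[:3,:3]@[q[0],q[1],1]; return E[:3,3],d/np.linalg.norm(d)
def tri(a,b):
    o1,d1=ray("scene",a);o2,d2=ray("top",b)
    s=np.linalg.lstsq(np.c_[d1,-d2],o2-o1,rcond=None)[0]
    x,y=o1+s[0]*d1,o2+s[1]*d2; return (x+y)/2,np.linalg.norm(x-y)
def onz(n,uv,z):
    o,d=ray(n,uv); return o+d*(z-o[2])/d[2]
def proj(n,P):
    p=camera_params(n); E=np.linalg.inv(p["extrinsics"]); c=E[:3,:3]@P+E[:3,3]; q=c[:2]/c[2]; q*=1+p["k1"]*(q@q)
    return np.array([p["fx"]*q[0]+p["cx"],p["fy"]*q[1]+p["cy"]])
def orange(im,roi):
    x0,y0,x1,y1=roi; c=cv2.cvtColor(im,cv2.COLOR_BGR2HSV)[y0:y1,x0:x1]
    m=cv2.inRange(c,(5,140,90),(20,255,255)); 
    n,l,s,_=cv2.connectedComponentsWithStats(m); k=1+np.argmax(s[1:,4]); 
    cs=cv2.findContours((l==k).astype(np.uint8),0,1)[0][0]
    r=cv2.minAreaRect(cs); pts=np.argwhere(l==k)[:,::-1]+[x0,y0]
    return pts.mean(0),(r[0][0]+x0,r[0][1]+y0),r[1],cv2.boxPoints(r)+[x0,y0]
E
python3 - <<'E'
from h import *
s=cv2.imread("pics/scene0.png");t=cv2.imread("pics/top0.png")
a=orange(s,(255,225,310,270));b=orange(t,(190,130,235,185))
print(a,b,tri(a[0],b[0]),tri(a[1],b[1]))
for uv in[(155,213),(207,236),(230,180)]:print(uv,onz("top",uv,18))
A=cv2.resize(s[215:315,255:365],None,fx=3.6,fy=4,interpolation=2);B=cv2.resize(t[140:240,145:245],None,fx=4,fy=4,interpolation=2)
cv2.imwrite("pics/z.png",cv2.convertScaleAbs(np.hstack([A,B]),alpha=1.6))
E
```

```text
(array([283.62626263, 248.32323232]), (283.75000381469727, 248.25), (5.375871658325195, 18.34120750427246), array([[274.20000648, 248.60000038],
       [291.60000229, 242.80000114],
       [293.30000305, 247.89999962],
       [275.90000534, 253.69999886]])) (array([211.0125, 154.275 ]), (211.10000228881836, 154.30000114440918), (4.919349193572998, 18.335756301879883), array([[204.8000021 , 161.39999962],
       [213.00000381, 145.00000191],
       [217.40000153, 147.20000267],
       [209.20000076, 163.59999847]])) (array([644.05091404, 151.08532084, 167.599455  ]), np.float64(0.9434983202694615)) (array([643.82999499, 151.03708996, 167.70002294]), np.float64(0.5066463616986525))
(155, 213) [523.79091461 322.76431994  18.        ]
(207, 236) [457.50920118 181.31344082  18.        ]
(230, 180) [610.03022039 117.42630993  18.        ]
```

View pics/z.png

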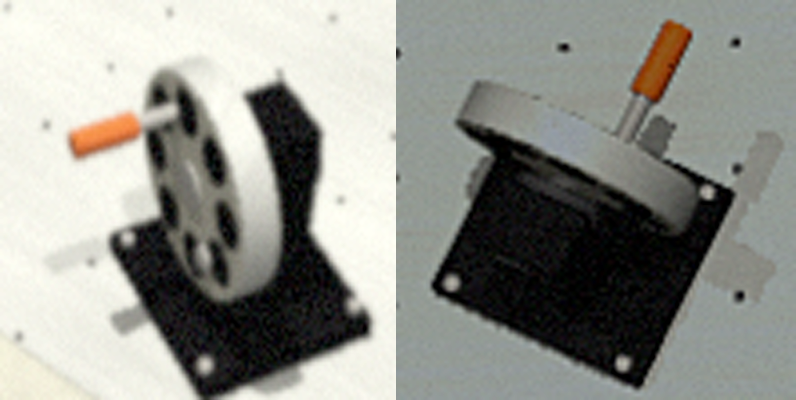

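Run:
```python
from h import *
bl,br,fr=[onz("top",u,18) for u in[(154.3,211.2),(206,236.7),(229.8,187.5)]]
print(bl,br,fr,np.linalg.norm(bl-br),np.linalg.norm(fr-br))
for v in(bl-br,fr-br):print(np.degrees(np.arctan2(v[1],v[0])))
e,_=tri((275,251.1),(215.2,146.1)); f,_=tri((292.4,245.3),(207,162.5)); v=e-f;print("handle",v,np.degrees(np.arctan2(v[1],v[0])))
H=np.array([644,151,167.6])
for yd in(-22,-24,-26):
    c=np.array([np.cos(np.radians(yd)),np.sin(np.radians(yd)),0]); l=np.array([-c[1],c[0],0])
    foot=fr+80*l-40*c; print(yd,"axle",foot+72*c,"handle rel along,lat",(H-foot)@c,(H-foot)@l, "backmid-based lat",(H-(bl+br)/2)@l)
```

```text
[528.79521913 324.7327152   18.        ] [455.6804476  184.02463403  18.        ] [589.10122348 118.21280356  18.        ] 158.5702806986747 148.7692860295383
62.542696948639744
-26.25552148412412
handle [ 42.75740769 -21.38431302  -2.5010659 ] -26.571063987138874
-22 axle [648.73963429 180.40010094  18.        ] handle rel along,lat 78.61895926348733 -29.034797168818674 backmid-based lat -38.999929756569195
-24 axle [650.87360957 178.28086759  18.        ] handle rel along,lat 76.81677370880433 -27.718061551879565 backmid-based lat -32.71388440820234
-26 axle [652.9323247  176.08845057  18.        ] handle rel along,lat 74.9697325865463 -26.465023423524375 backmid-based lat -26.387982230871685
```

Call:
{"api": "drive_tool", "payload": {"steps": [[0, 0, -0.06, 0, 0, -0.138, 1], [0, 0, -0.06, 0, 0, -0.138, 1], [0, 0, 0, 0, 0, -0.138, 1], [0, 0, 0, 0, 0, -0.138, 1], [0, 0, 0, 0, 0, -0.138, 1]]}}

```text
clock: 0.6
ee_pos: [185.8, -491.0, 291.1]
tcp_rot: [-2.686, -1.629, -0.0]
force: [-0.8, 0.9, 0.3]
finger_gap: 85.3
grasp_force: 0.0
```

```bash
cat >> h.py <<'E'
from scipy.spatial.transform import Rotation as R
c=np.array([np.cos(np.radians(-26.7)),np.sin(np.radians(-26.7)),0]); l=np.array([-c[1],c[0],0]); up=np.array([0,0,1.])
def togo(P,nrow=1):
    "shift from measured TCP to P, tool axes, share of 0.5 m; turn left to tool x=-c,y=l,z=-up in share of 60deg"
    s=get_state(); M=R.from_rotvec(s["tcp_rot"]); T=R.from_matrix(np.c_[-c,l,-up])
    print("shift",M.inv().apply(np.asarray(P)-s["ee_pos"])/500,"turn",np.degrees((M.inv()*T).as_rotvec())/60,"q",s["joints"],"pos",s["ee_pos"],"F",s["force"],s["clock"])
E
python3 - <<'E'
from h import *
togo([651,147.4,260])
for a,b in[((232,292),(235,118)),((310,342),(146,118))]:print("box",tri(a,b))
E
```

```text
shift [1.56224781 0.23486377 0.06255695] turn [-2.63688388e-05 -3.57292370e-04 -1.51385403e+00] q [-1.20901496e+00  1.34765037e-01  1.01742075e-01  1.53811037e+00
 -8.09919103e-06  8.42292207e-01] pos [ 185.80954867 -490.99752966  291.1381008 ] F [-0.8137958   0.90006649  0.29671706] 0.6
box (array([773.25654766,  92.73873299,  70.14367183]), np.float64(12.993327041489744))
box (array([777.07133902, 337.593091  ,  70.09053429]), np.float64(3.12564057462177))
```

Call:
{"api": "drive_tool", "payload": {"steps": [[0.078, 0.0117, 0, 0, 0, 0, 1], [0.078, 0.0117, 0, 0, 0, 0, 1], [0.078, 0.0117, 0, 0, 0, 0, 1], [0.078, 0.0117, 0, 0, 0, 0, 1], [0.078, 0.0117, 0, 0, 0, 0, 1]]}}

```text
clock: 1.1
ee_pos: [303.3, -330.9, 291.0]
tcp_rot: [-2.691, -1.62, 0.0]
force: [0.9, -0.1, -0.6]
finger_gap: 85.5
grasp_force: 0.0
```

Call:
{"api": "drive_tool", "payload": {"steps": [[0.078, 0.0117, 0, 0, 0, 0, 1], [0.078, 0.0117, 0, 0, 0, 0, 1], [0.078, 0.0117, 0, 0, 0, 0, 1], [0.078, 0.0117, 0, 0, 0, 0, 1], [0.078, 0.0117, 0, 0, 0, 0, 1]]}}

```text
clock: 1.6
ee_pos: [420.4, -172.0, 291.0]
tcp_rot: [-2.691, -1.621, 0.0]
force: [0.2, -0.7, 0.3]
finger_gap: 85.7
grasp_force: 0.0
```

Call:
{"api": "drive_tool", "payload": {"steps": [[0.078, 0.0117, 0, 0, 0, 0, 1], [0.078, 0.0117, 0, 0, 0, 0, 1], [0.078, 0.0117, 0, 0, 0, 0, 1], [0.078, 0.0117, 0, 0, 0, 0, 1], [0.078, 0.0117, 0, 0, 0, 0, 1]]}}

```text
clock: 2.1
ee_pos: [537.4, -13.3, 290.9]
tcp_rot: [-2.691, -1.621, 0.001]
force: [1.0, 0.1, 0.5]
finger_gap: 85.5
grasp_force: 0.0
```

Call:
{"api": "drive_tool", "payload": {"steps": [[0.078, 0.0117, 0, 0, 0, 0, 1], [0.078, 0.0117, 0, 0, 0, 0, 1], [0.078, 0.0117, 0, 0, 0, 0, 1], [0.078, 0.0117, 0, 0, 0, 0, 1], [0, 0, 0, 0, 0, 0, 1]]}}

```text
clock: 2.6
ee_pos: [632.2, 115.7, 288.3]
tcp_rot: [-2.686, -1.625, 0.004]
force: [0.7, -1.2, -1.2]
finger_gap: 85.5
grasp_force: 0.0
```

Call:
{"api": "drive_tool", "payload": {"steps": [[0, 0, 0, 0, 0, -0.14, 1], [0, 0, 0, 0, 0, -0.14, 1], [0, 0, 0, 0, 0, -0.14, 1], [0, 0, 0, 0, 0, -0.14, 1], [0, 0, 0, 0, 0, -0.14, 1]]}}

```text
clock: 3.1
ee_pos: [630.0, 111.5, 291.0]
tcp_rot: [-1.924, -2.483, 0.001]
force: [0.3, -0.2, 0.1]
finger_gap: 85.4
grasp_force: 0.0
```

Call:
{"api": "drive_tool", "payload": {"steps": [[0, 0, 0, 0, 0, -0.14, 1], [0, 0, 0, 0, 0, -0.14, 1], [0, 0, 0, 0, 0, -0.14, 1], [0, 0, 0, 0, 0, -0.14, 1], [0, 0, 0, 0, 0, -0.14, 1]]}}

```text
clock: 3.6
ee_pos: [630.0, 111.4, 291.0]
tcp_rot: [-0.906, -3.007, 0.001]
force: [-0.4, 0.3, -0.4]
finger_gap: 85.7
grasp_force: 0.0
```

Run:
```python
from h import *
togo([651,147.4,260])
```

```text
shift [0.00473139 0.08319043 0.06197479] turn [-0.00069292 -0.00056679 -0.11411378] q [ 1.75147562e-01  3.69808116e-01  4.05405597e-01  1.60731484e+00
 -1.71683996e-04  7.60650229e-01] pos [630.01256596 111.43600463 291.01766666] F [-0.43787107  0.32715376 -0.35523928] 3.6
```

Call:
{"api": "drive_tool", "payload": {"steps": [[0.0047, 0.04, 0, 0, 0, -0.114, 1], [0, 0.0432, 0, 0, 0, 0, 1], [0, 0, 0.062, 0, 0, 0, 1], [0, 0, 0, 0, 0, 0, 1]]}}

```text
clock: 4.0
ee_pos: [647.7, 148.8, 255.5]
tcp_rot: [-0.732, -3.048, 0.006]
force: [-1.0, -0.3, -0.1]
finger_gap: 85.3
grasp_force: 0.0
```

Run:
```python
from h import *
togo([651,147.4,148.6])
A=read_camera("scene")[190:300,225:345];B=read_camera("top")[110:220,150:270]
cv2.imwrite("pics/z2.png",cv2.convertScaleAbs(cv2.resize(np.hstack([A,B]),None,fx=3.3,fy=3.3,interpolation=2),alpha=1.6))
```

```text
shift [-0.00849069  0.00162399  0.21365374] turn [-0.00507532 -0.00585335 -0.00516198] q [ 2.25914651e-01  4.17112740e-01  3.95145822e-01  1.55694077e+00
 -1.59857445e-04  6.97323857e-01] pos [647.68971525 148.81532741 255.45364657] F [-0.99703786 -0.30729705 -0.06263652] 4.0
```

View pics/z2.png

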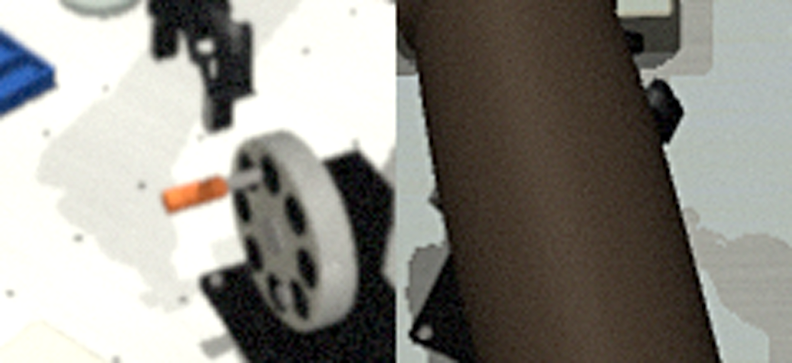

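The gripper hovers above the handle (handle about (195,195) in the crop), fingers straddling it. I'll descend.

Call:
{"api": "drive_tool", "payload": {"steps": [[0, 0, 0.04, 0, 0, 0, 1], [0, 0, 0.04, 0, 0, 0, 1], [0, 0, 0.04, 0, 0, 0, 1], [0, 0, 0.04, 0, 0, 0, 1], [0, 0, 0, 0, 0, 0, 1]]}}

```text
clock: 4.6
ee_pos: [648.7, 148.4, 179.3]
tcp_rot: [-0.735, -3.052, 0.002]
force: [-0.3, -0.3, -0.4]
finger_gap: 85.4
grasp_force: 0.0
```

Call:
{"api": "drive_tool", "payload": {"steps": [[0, 0, 0.03, 0, 0, 0, 1], [0, 0, 0.033, 0, 0, 0, 1], [0, 0, 0, 0, 0, 0, 1], [0, 0, 0, 0, 0, 0, 1]]}}

```text
clock: 5.0
ee_pos: [649.9, 149.1, 150.6]
tcp_rot: [0.734, 3.053, 0.001]
force: [1.1, 0.9, -0.5]
finger_gap: 85.1
grasp_force: 0.0
```

Run:
```python
from h import *
togo([651,147.4,148.6])
A=read_camera("scene")[190:300,225:345]
cv2.imwrite("pics/z3.png",cv2.convertScaleAbs(cv2.resize(A,None,fx=5,fy=5,interpolation=2),alpha=1.6))
```

```text
shift [-0.00341396 -0.00202267  0.00408676] turn [ 0.00085116  0.00102714 -0.00586719] q [ 2.25472066e-01  4.05265801e-01  1.48504026e-01  1.31263762e+00
 -3.58410673e-06  6.97619078e-01] pos [649.93694511 149.0763927  150.64245324] F [ 1.05988729  0.94308329 -0.53054678] 5.0
```

View pics/z3.png

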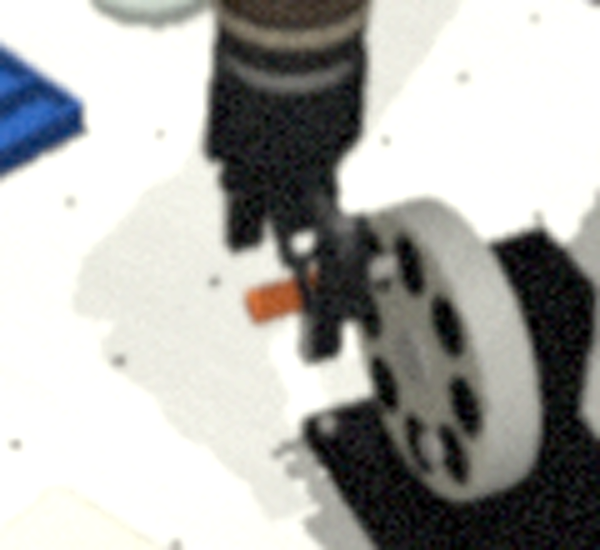

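Fingers straddle the handle (at about (275,300) in the crop), so I'll close.

Call:
{"api": "drive_tool", "payload": {"steps": [[0, 0, 0, 0, 0, 0, 0], [0, 0, 0, 0, 0, 0, 0], [0, 0, 0, 0, 0, 0, 0], [0, 0, 0, 0, 0, 0, 0], [0, 0, 0, 0, 0, 0, 0]], "force": 60}}

```text
clock: 5.55
ee_pos: [649.4, 149.1, 149.1]
tcp_rot: [0.734, 3.054, -0.001]
force: [-2.1, -1.3, 0.6]
finger_gap: 18.3
grasp_force: 58.5
```

Call:
{"api": "drive_tool", "payload": {"steps": [[0, 0, 0, 0, 0, 0, 0], [0, 0, 0, 0, 0, 0, 0], [0, 0, 0, 0, 0, 0, 0], [0, 0, 0, 0, 0, 0, 0], [0, 0, 0, 0, 0, 0, 0]]}}

```text
clock: 6.05
ee_pos: [649.4, 149.1, 149.1]
tcp_rot: [0.734, 3.054, -0.0]
force: [-2.2, -2.0, 4.5]
finger_gap: 18.1
grasp_force: 58.8
```

Run:
```python
from h import *
togo([651,147.4,148.6]); s=get_state(); print(s["grasp_force"],s["finger_gap"],s["moment"])
```

```text
shift [-0.00427475 -0.00155615  0.00093174] turn [-0.00014874  0.00025833 -0.00558775] q [ 2.25746681e-01  4.05712965e-01  1.45704113e-01  1.31067935e+00
 -2.92834208e-04  6.97601057e-01] pos [649.4497691  149.064693   149.06517161] F [-2.24955892 -1.9849461   4.54274915] 6.05
58.82554829120636 18.08512972904692 [-0.47339719  0.4363664   0.11943086]
```

Run:
```python
import numpy as np
p=np.radians(30.3+15*np.arange(25)); 
for i in range(24): print(i,round(30.3+15*i+15), np.round(-0.02*np.diff(np.sin(p))[i],4),np.round(-.02*np.diff(np.cos(p))[i],4))
```

```text
0 45 -0.0041 0.0032
1 60 -0.0032 0.0042
2 75 -0.002 0.0048
3 90 -0.0007 0.0052
4 105 0.0007 0.0052
5 120 0.002 0.0048
6 135 0.0032 0.0041
7 150 0.0042 0.0032
8 165 0.0048 0.002
9 180 0.0052 0.0007
10 195 0.0052 -0.0007
11 210 0.0048 -0.002
12 225 0.0041 -0.0032
13 240 0.0032 -0.0042
14 255 0.002 -0.0048
15 270 0.0007 -0.0052
16 285 -0.0007 -0.0052
17 300 -0.002 -0.0048
18 315 -0.0032 -0.0041
19 330 -0.0042 -0.0032
20 345 -0.0048 -0.002
21 360 -0.0052 -0.0007
22 375 -0.0052 0.0007
23 390 -0.0048 0.002
```

Call:
{"api": "drive_tool", "payload": {"steps": [[0, -0.0041, 0.0032, 0, 0, 0, 0], [0, -0.0041, 0.0032, 0, 0, 0, 0], [0, -0.0041, 0.0032, 0, 0, 0, 0], [0, -0.0041, 0.0032, 0, 0, 0, 0], [0, -0.0041, 0.0032, 0, 0, 0, 0]]}}

```text
clock: 6.55
ee_pos: [645.7, 141.6, 141.7]
tcp_rot: [0.733, 3.053, 0.006]
force: [0.8, 4.5, 3.8]
finger_gap: 17.8
grasp_force: 58.7
```

Call:
{"api": "drive_tool", "payload": {"steps": [[0, -0.0032, 0.0042, 0, 0, 0, 0], [0, -0.0032, 0.0042, 0, 0, 0, 0], [0, -0.0032, 0.0042, 0, 0, 0, 0], [0, -0.0032, 0.0042, 0, 0, 0, 0], [0, -0.0032, 0.0042, 0, 0, 0, 0]]}}

```text
clock: 7.05
ee_pos: [642.1, 134.5, 130.1]
tcp_rot: [0.733, 3.054, 0.005]
force: [4.2, 7.8, 0.5]
finger_gap: 18.3
grasp_force: 58.4
```

Call:
{"api": "drive_tool", "payload": {"steps": [[0, -0.002, 0.0048, 0, 0, 0, 0], [0, -0.002, 0.0048, 0, 0, 0, 0], [0, -0.002, 0.0048, 0, 0, 0, 0], [0, -0.002, 0.0048, 0, 0, 0, 0], [0, -0.002, 0.0048, 0, 0, 0, 0]]}}

```text
clock: 7.55
ee_pos: [640.3, 130.9, 118.3]
tcp_rot: [0.732, 3.054, 0.008]
force: [5.5, 11.4, 1.7]
finger_gap: 18.1
grasp_force: 58.6
```

Call:
{"api": "drive_tool", "payload": {"steps": [[0, -0.0007, 0.0052, 0, 0, 0, 0], [0, -0.0007, 0.0052, 0, 0, 0, 0], [0, -0.0007, 0.0052, 0, 0, 0, 0], [0, -0.0007, 0.0052, 0, 0, 0, 0], [0, -0.0007, 0.0052, 0, 0, 0, 0]]}}

```text
clock: 8.05
ee_pos: [639.9, 130.0, 105.8]
tcp_rot: [0.731, 3.053, 0.011]
force: [5.2, 12.3, 3.1]
finger_gap: 18.0
grasp_force: 58.8
```

Call:
{"api": "drive_tool", "payload": {"steps": [[0, 0.0022, 0.0052, 0, 0, 0, 0], [0, 0.0022, 0.0052, 0, 0, 0, 0], [0, 0.0022, 0.0052, 0, 0, 0, 0], [0, 0.0022, 0.0052, 0, 0, 0, 0], [0, 0.0007, 0.0052, 0, 0, 0, 0]]}}

```text
clock: 8.55
ee_pos: [641.0, 132.3, 92.4]
tcp_rot: [0.733, 3.054, 0.004]
force: [2.2, 7.1, 5.7]
finger_gap: 18.2
grasp_force: 59.0
```

Call:
{"api": "drive_tool", "payload": {"steps": [[0, 0.002, 0.0048, 0, 0, 0, 0], [0, 0.002, 0.0048, 0, 0, 0, 0], [0, 0.002, 0.0048, 0, 0, 0, 0], [0, 0.002, 0.0048, 0, 0, 0, 0], [0, 0.002, 0.0048, 0, 0, 0, 0]]}}

```text
clock: 9.05
ee_pos: [643.5, 137.2, 81.0]
tcp_rot: [0.733, 3.054, 0.006]
force: [2.2, 8.2, 7.2]
finger_gap: 18.0
grasp_force: 59.2
```

Call:
{"api": "drive_tool", "payload": {"steps": [[0, 0.0032, 0.0041, 0, 0, 0, 0], [0, 0.0032, 0.0041, 0, 0, 0, 0], [0, 0.0032, 0.0041, 0, 0, 0, 0], [0, 0.0032, 0.0041, 0, 0, 0, 0], [0, 0.0032, 0.0041, 0, 0, 0, 0]]}}

```text
clock: 9.55
ee_pos: [647.2, 144.5, 71.3]
tcp_rot: [0.732, 3.053, 0.006]
force: [0.8, 8.4, 9.7]
finger_gap: 17.9
grasp_force: 59.4
```

Call:
{"api": "drive_tool", "payload": {"steps": [[0, 0.0042, 0.0032, 0, 0, 0, 0], [0, 0.0042, 0.0032, 0, 0, 0, 0], [0, 0.0042, 0.0032, 0, 0, 0, 0], [0, 0.0042, 0.0032, 0, 0, 0, 0], [0, 0.0042, 0.0032, 0, 0, 0, 0]]}}

```text
clock: 10.05
ee_pos: [651.9, 153.8, 63.9]
tcp_rot: [0.732, 3.053, 0.006]
force: [-1.1, 7.7, 12.7]
finger_gap: 18.2
grasp_force: 59.8
```

Call:
{"api": "drive_tool", "payload": {"steps": [[0, 0.0048, 0.002, 0, 0, 0, 0], [0, 0.0048, 0.002, 0, 0, 0, 0], [0, 0.0048, 0.002, 0, 0, 0, 0], [0, 0.0048, 0.002, 0, 0, 0, 0], [0, 0.0048, 0.002, 0, 0, 0, 0]]}}

```text
clock: 10.55
ee_pos: [657.0, 164.1, 59.5]
tcp_rot: [0.733, 3.053, 0.005]
force: [-4.0, 5.5, 16.8]
finger_gap: 18.2
grasp_force: 60.1
```

Call:
{"api": "drive_tool", "payload": {"steps": [[0, 0.0052, 0.0007, 0, 0, 0, 0], [0, 0.0052, 0.0007, 0, 0, 0, 0], [0, 0.0052, 0.0007, 0, 0, 0, 0], [0, 0.0052, 0.0007, 0, 0, 0, 0], [0, 0.0052, 0.0007, 0, 0, 0, 0]]}}

```text
clock: 11.05
ee_pos: [662.4, 174.8, 57.9]
tcp_rot: [0.733, 3.053, 0.002]
force: [-6.0, 2.7, 19.3]
finger_gap: 18.1
grasp_force: 60.5
```

```bash
cat > log.py <<'E'
import numpy as np
D=np.array([[649.4,149.1,149.1,-2.2,-2,4.5],[645.7,141.6,141.7,.8,4.5,3.8],[642.1,134.5,130.1,4.2,7.8,.5],[640.3,130.9,118.3,5.5,11.4,1.7],[639.9,130,105.8,5.2,12.3,3.1],[641,132.3,92.4,2.2,7.1,5.7],[643.5,137.2,81,2.2,8.2,7.2],[647.2,144.5,71.3,.8,8.4,9.7],[651.9,153.8,63.9,-1.1,7.7,12.7],[657,164.1,59.5,-4,5.5,16.8],[662.4,174.8,57.9,-6,2.7,19.3]])
E
cat > fit.py <<'E'
from h import *; from log import D; from scipy.optimize import least_squares as ls
O=np.array([655.7,174.2,0])
def fit(D):
    y=(D[:,:3]-O)@l; z=D[:,2]
    r=ls(lambda p:np.hypot(y-p[0],z-p[1])-50,[0,106]).x
    r3=ls(lambda p:np.hypot(y-p[0],z-p[1])-p[2],[0,106,50]).x; print("centre",r,r3,"rms",np.std(np.hypot(y-r[0],z-r[1])))
    y0,z0=r; ph=np.unwrap(np.arctan2(-(y-y0),z-z0)); fy=D[:,3:6]@l; fz=D[:,5]
    t=np.c_[-np.cos(ph),-np.sin(ph)]; n=np.c_[-np.sin(ph),np.cos(ph)]
    return r,ph,fy*t[:,0]+fz*t[:,1],fy*n[:,0]+fz*n[:,1]
if __name__=="__main__":
    r,ph,ft,fn=fit(D)
    print("axial",np.round((D[:,:3]-O)@c,1),np.round(D[:,3:]@c,1))
    for a in zip(np.degrees(ph).round(1),ft.round(1),fn.round(1)):print(*a)
E
python3 fit.py
```

```text
centre [  3.39703678 108.08906492] [  3.55635038 108.1391022   50.13209872] rms 0.07240221091247108
axial [5.6 5.7 5.7 5.7 5.7 5.7 5.7 5.8 5.8 5.7 5.7] [-1.1 -1.3  0.2 -0.2 -0.9 -1.2 -1.7 -3.1 -4.4 -6.  -6.6]
34.9 -0.3 5.3
47.8 -5.8 -0.7
63.9 -4.3 -7.7
78.2 -4.2 -12.0
92.6 -2.5 -13.5
108.3 -3.1 -8.8
122.9 -1.5 -10.9
137.5 -0.8 -12.5
152.2 -0.3 -14.2
166.3 -0.9 -17.1
180.2 -0.2 -19.3
```

Call:
{"api": "drive_tool", "payload": {"steps": [[0, 0.0052, -0.002, 0, 0, 0, 0], [0, 0.0052, -0.002, 0, 0, 0, 0], [0, 0.0052, -0.002, 0, 0, 0, 0], [0, 0.0052, -0.002, 0, 0, 0, 0], [0, 0.0052, -0.001, 0, 0, 0, 0]]}}

```text
clock: 11.55
ee_pos: [667.4, 185.1, 59.6]
tcp_rot: [-0.735, -3.053, 0.003]
force: [-4.1, -1.7, 6.8]
finger_gap: 18.0
grasp_force: 59.3
```

Call:
{"api": "drive_tool", "payload": {"steps": [[0, 0.0048, -0.002, 0, 0, 0, 0], [0, 0.0048, -0.002, 0, 0, 0, 0], [0, 0.0048, -0.002, 0, 0, 0, 0], [0, 0.0048, -0.002, 0, 0, 0, 0], [0, 0.0048, -0.002, 0, 0, 0, 0]]}}

```text
clock: 12.05
ee_pos: [673.2, 196.5, 64.6]
tcp_rot: [-0.734, -3.053, 0.002]
force: [-4.8, -2.4, 3.4]
finger_gap: 17.9
grasp_force: 59.1
```

Call:
{"api": "drive_tool", "payload": {"steps": [[0, 0.0041, -0.0032, 0, 0, 0, 0], [0, 0.0041, -0.0032, 0, 0, 0, 0], [0, 0.0041, -0.0032, 0, 0, 0, 0], [0, 0.0041, -0.0032, 0, 0, 0, 0], [0, 0.0041, -0.0032, 0, 0, 0, 0]]}}

```text
clock: 12.55
ee_pos: [677.9, 206.0, 72.5]
tcp_rot: [-0.734, -3.054, 0.001]
force: [-4.8, -1.8, -0.3]
finger_gap: 18.2
grasp_force: 58.7
```

Call:
{"api": "drive_tool", "payload": {"steps": [[0, 0.0032, -0.0042, 0, 0, 0, 0], [0, 0.0032, -0.0042, 0, 0, 0, 0], [0, 0.0032, -0.0042, 0, 0, 0, 0], [0, 0.0032, -0.0042, 0, 0, 0, 0], [0, 0.0032, -0.0042, 0, 0, 0, 0]]}}

```text
clock: 13.05
ee_pos: [681.7, 213.3, 83.2]
tcp_rot: [-0.734, -3.054, -0.0]
force: [-4.2, 1.9, -4.2]
finger_gap: 18.4
grasp_force: 58.7
```

Call:
{"api": "drive_tool", "payload": {"steps": [[0, 0.002, -0.0048, 0, 0, 0, 0], [0, 0.002, -0.0048, 0, 0, 0, 0], [0, 0.002, -0.0048, 0, 0, 0, 0], [0, 0.002, -0.0048, 0, 0, 0, 0], [0, 0.002, -0.0048, 0, 0, 0, 0]]}}

```text
clock: 13.55
ee_pos: [684.0, 217.9, 95.2]
tcp_rot: [-0.733, -3.054, -0.001]
force: [-4.2, 2.4, -4.4]
finger_gap: 18.3
grasp_force: 58.7
```

Call:
{"api": "drive_tool", "payload": {"steps": [[0, 0.0007, -0.0052, 0, 0, 0, 0], [0, 0.0007, -0.0052, 0, 0, 0, 0], [0, 0.0007, -0.0052, 0, 0, 0, 0], [0, 0.0007, -0.0052, 0, 0, 0, 0], [0, 0.0007, -0.0052, 0, 0, 0, 0]]}}

```text
clock: 14.05
ee_pos: [684.8, 219.4, 108.2]
tcp_rot: [-0.733, -3.054, -0.001]
force: [-3.9, 2.7, -5.2]
finger_gap: 18.2
grasp_force: 58.7
```

Call:
{"api": "drive_tool", "payload": {"steps": [[0, -0.0007, -0.0052, 0, 0, 0, 0], [0, -0.0007, -0.0052, 0, 0, 0, 0], [0, -0.0007, -0.0052, 0, 0, 0, 0], [0, -0.0007, -0.0052, 0, 0, 0, 0], [0, -0.0007, -0.0052, 0, 0, 0, 0]]}}

```text
clock: 14.55
ee_pos: [684.0, 218.0, 121.1]
tcp_rot: [-0.733, -3.054, -0.001]
force: [-3.4, 4.0, -7.5]
finger_gap: 17.8
grasp_force: 58.7
```

Call:
{"api": "drive_tool", "payload": {"steps": [[0, -0.002, -0.0048, 0, 0, 0, 0], [0, -0.002, -0.0048, 0, 0, 0, 0], [0, -0.002, -0.0048, 0, 0, 0, 0], [0, -0.002, -0.0048, 0, 0, 0, 0], [0, -0.002, -0.0048, 0, 0, 0, 0]]}}

```text
clock: 15.05
ee_pos: [681.9, 213.7, 133.1]
tcp_rot: [-0.733, -3.054, -0.002]
force: [-3.5, 3.6, -7.4]
finger_gap: 18.5
grasp_force: 58.7
```

Call:
{"api": "drive_tool", "payload": {"steps": [[0, -0.0032, -0.0041, 0, 0, 0, 0], [0, -0.0032, -0.0041, 0, 0, 0, 0], [0, -0.0032, -0.0041, 0, 0, 0, 0], [0, -0.0032, -0.0041, 0, 0, 0, 0], [0, -0.0032, -0.0041, 0, 0, 0, 0]]}}

```text
clock: 15.55
ee_pos: [678.4, 206.9, 143.3]
tcp_rot: [-0.733, -3.054, -0.003]
force: [-2.8, 5.5, -8.2]
finger_gap: 18.1
grasp_force: 58.7
```

Call:
{"api": "drive_tool", "payload": {"steps": [[0, -0.0042, -0.0032, 0, 0, 0, 0], [0, -0.0042, -0.0032, 0, 0, 0, 0], [0, -0.0042, -0.0032, 0, 0, 0, 0], [0, -0.0042, -0.0032, 0, 0, 0, 0], [0, -0.0042, -0.0032, 0, 0, 0, 0]]}}

```text
clock: 16.05
ee_pos: [673.9, 197.8, 151.4]
tcp_rot: [-0.733, -3.055, -0.004]
force: [-0.7, 6.1, -8.4]
finger_gap: 18.1
grasp_force: 58.7
```

Call:
{"api": "drive_tool", "payload": {"steps": [[0, -0.0048, -0.002, 0, 0, 0, 0], [0, -0.0048, -0.002, 0, 0, 0, 0], [0, -0.0048, -0.002, 0, 0, 0, 0], [0, -0.0048, -0.002, 0, 0, 0, 0], [0, -0.0048, -0.002, 0, 0, 0, 0]]}}

```text
clock: 16.55
ee_pos: [668.7, 187.4, 156.5]
tcp_rot: [0.733, 3.055, 0.005]
force: [0.4, 7.5, -8.7]
finger_gap: 17.6
grasp_force: 58.7
```

Call:
{"api": "drive_tool", "payload": {"steps": [[0, -0.0052, -0.0007, 0, 0, 0, 0], [0, -0.0052, -0.0007, 0, 0, 0, 0], [0, -0.0052, -0.0007, 0, 0, 0, 0], [0, -0.0052, -0.0007, 0, 0, 0, 0], [0, -0.0052, -0.0007, 0, 0, 0, 0]]}}

```text
clock: 17.05
ee_pos: [663.1, 176.2, 158.5]
tcp_rot: [0.732, 3.054, 0.007]
force: [0.8, 8.9, -9.1]
finger_gap: 18.4
grasp_force: 58.7
```

Call:
{"api": "drive_tool", "payload": {"steps": [[0, -0.0052, 0.0007, 0, 0, 0, 0], [0, -0.0052, 0.0007, 0, 0, 0, 0], [0, -0.0052, 0.0007, 0, 0, 0, 0], [0, -0.0052, 0.0007, 0, 0, 0, 0], [0, -0.0052, 0.0007, 0, 0, 0, 0]]}}

```text
clock: 17.55
ee_pos: [657.5, 165.1, 157.3]
tcp_rot: [0.732, 3.053, 0.009]
force: [0.1, 9.5, -6.4]
finger_gap: 18.1
grasp_force: 58.9
```

Call:
{"api": "drive_tool", "payload": {"steps": [[0, -0.0048, 0.002, 0, 0, 0, 0], [0, -0.0048, 0.002, 0, 0, 0, 0], [0, -0.0048, 0.002, 0, 0, 0, 0], [0, -0.0048, 0.002, 0, 0, 0, 0], [0, -0.0048, 0.002, 0, 0, 0, 0]]}}

```text
clock: 18.05
ee_pos: [652.3, 154.6, 153.1]
tcp_rot: [0.732, 3.053, 0.01]
force: [0.2, 10.6, -2.3]
finger_gap: 18.1
grasp_force: 59.2
```

```bash
cat >> log.py <<'E'
D=np.vstack([D,[[667.4,185.1,59.6,-4.1,-1.7,6.8],[673.2,196.5,64.6,-4.8,-2.4,3.4],[677.9,206,72.5,-4.8,-1.8,-.3],[681.7,213.3,83.2,-4.2,1.9,-4.2],[684,217.9,95.2,-4.2,2.4,-4.4],[684.8,219.4,108.2,-3.9,2.7,-5.2],[684,218,121.1,-3.4,4,-7.5],[681.9,213.7,133.1,-3.5,3.6,-7.4],[678.4,206.9,143.3,-2.8,5.5,-8.2],[673.9,197.8,151.4,-.7,6.1,-8.4],[668.7,187.4,156.5,.4,7.5,-8.7],[663.1,176.2,158.5,.8,8.9,-9.1],[657.5,165.1,157.3,.1,9.5,-6.4],[652.3,154.6,153.1,.2,10.6,-2.3]]])
E
cat >> fit.py <<'E'
    m=np.arange(len(ph))>0; B=np.c_[-np.ones_like(ph),np.cos(ph),np.sin(ph)]
    def sol(B):
        x,*_=np.linalg.lstsq(B[m],ft[m],rcond=None); de=np.arctan2(x[1],x[2])
        print(x,"A",np.hypot(x[1],x[2]),"heavy down at phi",np.degrees(np.pi-de)%360,"res",np.round(ft-B@x,1))
    sol(B); sol(np.c_[B,-abs(fn)])
E
python3 fit.py
```

```text
centre [  3.45591402 108.30263784] [  3.45917608 108.29931387  50.10195124] rms 0.1162408232699124
axial [5.6 5.7 5.7 5.7 5.7 5.7 5.7 5.8 5.8 5.7 5.7 5.6 5.6 5.5 5.7 5.6 5.7 5.6
 5.7 5.6 5.7 5.7 5.7 5.7 5.8] [-1.1 -1.3  0.2 -0.2 -0.9 -1.2 -1.7 -3.1 -4.4 -6.  -6.6 -2.9 -3.2 -3.5
 -4.6 -4.8 -4.7 -4.8 -4.7 -5.  -3.4 -3.  -3.3 -4.2 -4.6]
35.1 -0.3 5.3
48.0 -5.8 -0.7
64.2 -4.3 -7.8
78.5 -4.2 -12.1
92.9 -2.4 -13.5
108.5 -3.1 -8.8
123.0 -1.5 -10.9
137.6 -0.7 -12.5
152.2 -0.3 -14.2
166.3 -1.0 -17.1
180.1 -0.2 -19.3
193.3 -1.7 -7.4
209.1 -2.1 -5.1
224.3 -2.9 -2.4
239.8 -3.7 1.9
254.8 -4.2 1.4
269.9 -5.2 0.7
284.8 -7.8 0.1
299.6 -7.2 -2.2
314.2 -8.4 -3.1
329.1 -8.7 -4.6
343.6 -9.1 -6.4
358.1 -8.6 -8.8
372.4 -7.0 -8.1
386.7 -7.5 -6.3
[ 4.53425925 -3.73658065  1.38041342] A 3.9834126295046612 heavy down at phi 249.7241438224864 res [ 6.5  0.3  0.6 -0.3  0.5 -1.  -0.2  0.1  0.3 -0.4  0.6 -0.5 -0.2 -0.1
  0.1  0.7  0.7 -0.9  0.3 -0.3 -0.3 -0.5 -0.3  0.9 -0.3]
[ 4.62098791 -3.70185815  1.32446251 -0.01190341] A 3.931660557498707 heavy down at phi 250.31364589127293 res [ 6.5  0.4  0.6 -0.3  0.5 -1.  -0.1  0.1  0.3 -0.4  0.4 -0.5 -0.1 -0.
  0.2  0.7  0.7 -0.9  0.3 -0.3 -0.3 -0.6 -0.3  0.9 -0.3]
```

Call:
{"api": "drive_tool", "payload": {"steps": [[0, 0.0048, -0.002, 0, 0, 0, 0], [0, 0.0048, -0.002, 0, 0, 0, 0], [0, 0.0048, -0.002, 0, 0, 0, 0], [0, 0.0048, -0.002, 0, 0, 0, 0], [0, 0.0048, -0.002, 0, 0, 0, 0]]}}

```text
clock: 18.55
ee_pos: [656.3, 162.7, 156.6]
tcp_rot: [-0.734, -3.054, 0.0]
force: [-5.0, 0.8, -4.6]
finger_gap: 17.9
grasp_force: 59.1
```

Call:
{"api": "drive_tool", "payload": {"steps": [[0, 0.0052, -0.0007, 0, 0, 0, 0], [0, 0.0052, -0.0007, 0, 0, 0, 0], [0, 0.0052, -0.0007, 0, 0, 0, 0], [0, 0.0052, -0.0007, 0, 0, 0, 0], [0, 0.0052, -0.0007, 0, 0, 0, 0]]}}

```text
clock: 19.05
ee_pos: [662.1, 174.3, 158.4]
tcp_rot: [-0.734, -3.054, 0.0]
force: [-5.8, 1.1, -4.7]
finger_gap: 17.9
grasp_force: 59.2
```

Call:
{"api": "drive_tool", "payload": {"steps": [[0, 0.0052, 0.0007, 0, 0, 0, 0], [0, 0.0052, 0.0007, 0, 0, 0, 0], [0, 0.0052, 0.0007, 0, 0, 0, 0], [0, 0.0052, 0.0007, 0, 0, 0, 0], [0, 0.0052, 0.0007, 0, 0, 0, 0]]}}

```text
clock: 19.55
ee_pos: [668.0, 186.0, 156.8]
tcp_rot: [-0.734, -3.054, 0.0]
force: [-5.7, 0.4, -2.6]
finger_gap: 17.9
grasp_force: 59.3
```

Call:
{"api": "drive_tool", "payload": {"steps": [[0, 0.0048, 0.002, 0, 0, 0, 0], [0, 0.0048, 0.002, 0, 0, 0, 0], [0, 0.0048, 0.002, 0, 0, 0, 0], [0, 0.0048, 0.002, 0, 0, 0, 0], [0, 0.0048, 0.002, 0, 0, 0, 0]]}}

```text
clock: 20.05
ee_pos: [673.4, 196.7, 152.0]
tcp_rot: [-0.734, -3.054, -0.0]
force: [-6.3, 0.9, -1.5]
finger_gap: 18.1
grasp_force: 59.4
```

Call:
{"api": "drive_tool", "payload": {"steps": [[0, 0.0042, 0.0032, 0, 0, 0, 0], [0, 0.0042, 0.0032, 0, 0, 0, 0], [0, 0.0042, 0.0032, 0, 0, 0, 0], [0, 0.0042, 0.0032, 0, 0, 0, 0], [0, 0.0042, 0.0032, 0, 0, 0, 0]]}}

```text
clock: 20.55
ee_pos: [678.1, 206.1, 144.1]
tcp_rot: [-0.734, -3.054, -0.0]
force: [-7.2, 0.7, 0.1]
finger_gap: 17.8
grasp_force: 59.5
```

Call:
{"api": "drive_tool", "payload": {"steps": [[0, 0.0032, 0.0041, 0, 0, 0, 0], [0, 0.0032, 0.0041, 0, 0, 0, 0], [0, 0.0032, 0.0041, 0, 0, 0, 0], [0, 0.0032, 0.0041, 0, 0, 0, 0], [0, 0.0032, 0.0041, 0, 0, 0, 0]]}}

```text
clock: 21.05
ee_pos: [681.7, 213.2, 134.0]
tcp_rot: [-0.734, -3.054, -0.0]
force: [-6.8, 0.3, -0.6]
finger_gap: 18.1
grasp_force: 59.6
```

Call:
{"api": "drive_tool", "payload": {"steps": [[0, 0.002, 0.0048, 0, 0, 0, 0], [0, 0.002, 0.0048, 0, 0, 0, 0], [0, 0.002, 0.0048, 0, 0, 0, 0], [0, 0.002, 0.0048, 0, 0, 0, 0], [0, 0.002, 0.0048, 0, 0, 0, 0]]}}

```text
clock: 21.55
ee_pos: [683.9, 217.7, 122.3]
tcp_rot: [-0.734, -3.055, -0.001]
force: [-7.2, 1.0, 1.8]
finger_gap: 17.6
grasp_force: 59.8
```

Call:
{"api": "drive_tool", "payload": {"steps": [[0, 0.0007, 0.0052, 0, 0, 0, 0], [0, 0.0007, 0.0052, 0, 0, 0, 0], [0, 0.0007, 0.0052, 0, 0, 0, 0], [0, 0.0007, 0.0052, 0, 0, 0, 0], [0, 0.0007, 0.0052, 0, 0, 0, 0]]}}

```text
clock: 22.05
ee_pos: [684.9, 219.5, 109.6]
tcp_rot: [0.734, 3.054, 0.002]
force: [-8.8, 1.2, 3.1]
finger_gap: 18.1
grasp_force: 59.9
```

Call:
{"api": "drive_tool", "payload": {"steps": [[0, -0.0007, 0.0052, 0, 0, 0, 0], [0, -0.0007, 0.0052, 0, 0, 0, 0], [0, -0.0007, 0.0052, 0, 0, 0, 0], [0, -0.0007, 0.0052, 0, 0, 0, 0], [0, -0.0007, 0.0052, 0, 0, 0, 0]]}}

```text
clock: 22.55
ee_pos: [684.3, 218.4, 97.0]
tcp_rot: [0.733, 3.054, 0.003]
force: [-8.1, 3.0, 4.9]
finger_gap: 18.4
grasp_force: 60.0
```

```bash
cat >> log.py <<'E'
NF=len(D)
D=np.vstack([D,[[656.3,162.7,156.6,-5,.8,-4.6],[662.1,174.3,158.4,-5.8,1.1,-4.7],[668,186,156.8,-5.7,.4,-2.6],[673.4,196.7,152,-6.3,.9,-1.5],[678.1,206.1,144.1,-7.2,.7,.1],[681.7,213.2,134,-6.8,.3,-.6],[683.9,217.7,122.3,-7.2,1,1.8],[684.9,219.5,109.6,-8.8,1.2,3.1],[684.3,218.4,97,-8.1,3,4.9]]])
E
python3 - <<'E'
from fit import *; from log import NF
r,ph,ft,fn=fit(D); sg=np.where(np.arange(len(ph))<NF,1,-1)
for name,m in(("all",np.arange(len(ph))>0),):
    B=np.c_[-sg,np.cos(ph),np.sin(ph)][m]; x=np.linalg.lstsq(B,ft[m],rcond=None)[0]; res=ft[m]-B@x
    C=np.linalg.inv(B.T@B)*res.var(); print(x,np.sqrt(np.diag(C)),np.degrees(np.pi-np.arctan2(x[1],x[2])),res.round(1))
print(np.degrees(ph[NF:]),ft[NF:])
E
```

```text
centre [  3.49375673 108.33619772] [  3.46685163 108.30369571  50.10793143] rms 0.1055677327704873
[ 4.65061757 -3.53879374  1.36688783] [0.09668325 0.13405667 0.13414691] 248.88054128127953 [ 0.2  0.7 -0.2  0.7 -0.8  0.1  0.4  0.6 -0.1  0.8 -0.2  0.1  0.2  0.3
  0.9  0.8 -0.9  0.3 -0.3 -0.3 -0.6 -0.4  0.9 -0.3  1.1  0.5  0.6  0.1
  0.8 -0.8  0.  -0.   0.4]
[375.62471052 360.60514024 345.45451216 330.64308678 315.5615611
 300.81253542 286.20799723 271.44512662 256.9335064 ] [2.71423076 1.67289014 1.4801495  1.03104262 1.93337449 0.91246174
 2.38209295 3.17169576 4.55623497]
```

Call:
{"api": "drive_tool", "payload": {"steps": [[0, -0.001, 0.0032, 0, 0, 0, 0], [0, -0.001, 0.0032, 0, 0, 0, 0], [0, -0.001, 0.0032, 0, 0, 0, 0], [0, -0.001, 0.0032, 0, 0, 0, 0], [0, 0, 0, 0, 0, 0, 0]]}}

```text
clock: 23.05
ee_pos: [683.4, 216.5, 90.6]
tcp_rot: [0.733, 3.054, 0.003]
force: [-8.0, 3.6, 2.8]
finger_gap: 17.6
grasp_force: 59.9
```

Call:
{"api": "drive_tool", "payload": {"steps": [[0, 0, 0, 0, 0, 0, 0], [0, 0, 0, 0, 0, 0, 0], [0, 0, 0, 0, 0, 0, 0], [0, 0, 0, 0, 0, 0, 0], [0, 0, 0, 0, 0, 0, 0]]}}

```text
clock: 23.55
ee_pos: [683.4, 216.6, 90.5]
tcp_rot: [0.733, 3.054, 0.003]
force: [-7.2, 2.9, 3.4]
finger_gap: 18.3
grasp_force: 59.9
```

Run:
```python
from h import *
s=get_state(); p=s["ee_pos"]; y=(p-[655.7,174.2,0])@l-3.47
print(np.degrees(np.arctan2(-y,p[2]-108.3))%360,s["force"],s["force"]@l,s["qvel"].round(4),s["grasp_force"])
A=read_camera("scene");cv2.imwrite("pics/e.png",cv2.convertScaleAbs(A,alpha=1.3))
```

```text
249.20869796060023 [-7.19308515  2.92052939  3.42983642] -0.6228724192926967 [-0.0001  0.0005  0.0005 -0.001   0.0011 -0.0006] 59.94601249694824
```

View pics/e.png

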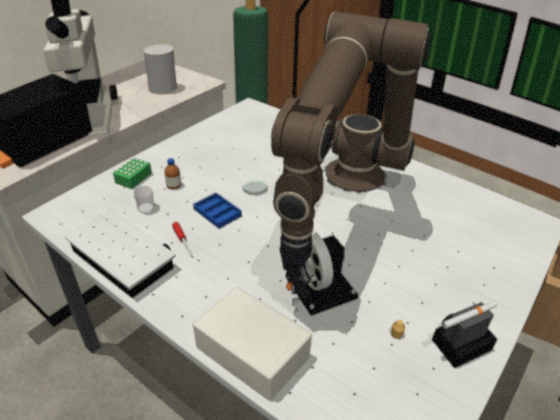

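The gripper still holds the handle near (292,285), the wheel is at rest at 249.2°, and the bystanders are where they started. I'm handing in.

```bash
python3 -c "
from workcell import *
print(job_done())"
```

```text
the job is handed in; nothing more can be done
None
```

I've handed the job in: I cranked the wheel just under a full turn, and it is now held still by its crank handle with the heavy side straight down, to within about 2–3° by the force fit. Nothing else on the bench was touched. The hand-in gave no verdict.

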